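Get the boxed-in lorry off the layout

TASK

The cream lorry is hemmed in on the layout board behind the red signal cabin and the brass lamp hut. Clear both buildings to the cork mat, and while they stand there set the lorry centred and lengthwise on the blue stand; then put each building back square on the marked spot of its own plot (cabin red, hut yellow), the way round it stood or turned half about. Keep everything you carry upright and leave the white hill, the tin bin and the paint jar as they are.

Things in the scene. Friction and masses are not known exactly. Their poses are not given: they have to be found in the camera images.
- cabin: Red resin signal cabin with a grey ridged roof, loose, about 160 g. Upright walls 44 (x) x 56 (y) mm, 74 high, roof ridge at about 92 mm. Origin: centre of its underside, z up. At the start it stands on the red plot, its x pointing towards the lorry, beside the hut with about 15 mm between them.
- hut: Brass lamp hut with a stepped roof and a dark vent, loose, about 200 g. Upright walls 42 (x) x 50 (y) mm, 74 high, vent top at 92 mm. Origin: centre of its underside, z up. At the start it stands on the yellow plot, its x pointing towards the lorry.
- lorry: Cream die-cast delivery lorry, loose (wheels do not turn), about 150 g: 92 mm long (x, cab at -x), 32 wide (y), 34 high; box 64 mm long, cab as wide and nearly as high. Origin: centre of its underside, z up. At the start it stands on the board's grey yard, lying across behind the two buildings with about 12 mm between it and their walls, and about 45 mm in front of the hill.
- cabin_plot: Red fixed plate on the 10 mm thick layout board, 3 mm thick, 78 (x) x 62 (y) mm, with a white 44 x 56 mm rectangle where the cabin stands. Origin: on the plate's underside, below the rectangle's centre; the plate reaches 53 mm to -x and 25 mm to +x of it. Its +x points to the lorry's yard and the hill. Either plot may be the left one.
- hut_plot: Yellow fixed plot plate beside the red one, same size, 3 mm thick, with a white 42 x 50 mm rectangle where the hut stands. Origin and axes as for the red plot.
- side_mat: Cork mat fixed to the cart top, 200 (x) x 120 (y) x 4 mm, to the left or right of the board; both buildings fit on it side by side along x. Origin: centre of its underside; top 4 mm above it.
- stand: Blue fixed stand, 140 (x) x 64 (y) x 15 mm, with a white 94 x 34 mm rectangle on top marking where the lorry goes, across the board from the mat. Origin: centre of its underside; top 15 mm above it.
- hill: White polystyrene hill section, bystander, loose, 70 (x) x 170 (y) mm, 76 high, on the board's far side. Origin: centre of its underside.
- tin_bin: Tin tilting bin with track offcuts in a dark steel yoke, bystander, loose, about 90 x 130 mm, 82 high. Origin: centre of its underside.
- paint_jar: Small paint jar with a green cap, bystander, loose, 44 mm across, 60 high. Origin: centre of its underside.
Things that resemble listed ones, but are neither listed nor needed, are in the scene too. Of the things shaped like the side_mat, the cork one is meant.

How it is judged:
By the outcome, as a careful person would: the job done as asked, in the order asked, and still so for the second after the job is handed in, with the robot touching nothing.
It also fails if it takes over 134 s, if anything falls off the work surface, if the arm or the gripper's body presses on something with over 40 N, if the wrist force passes 120 N, or if a joint passes its speed limit or range.

ROBOT

A 6-joint arm with a two-finger parallel gripper is mounted at the origin on the work surface. World frame = base frame: x ahead of the robot, y to its left, z up, the work surface at z = 0. Lengths are in m, angles in degrees, forces in N, time in s.
With the tool pointing down it reaches from about 0.375 to 0.75 m from the base axis. Payload 9 kg.
Tool frame: the origin (TCP) lies where the fingers leave the gripper's body, on its centre line; the fingertips stand 73 mm ahead of it and the grasp point (between the pads) lies 54 mm ahead of it (robot.tip_reach is the distance from the TCP to the fingertips, in m); z points along the fingers, y is the direction in which the jaws open and shut (so a half turn about z gives the same grasp; the last joint's range is limited). The gripper opens to 85 mm and grips with 20 to 120 N. Pads are 22 mm wide; open, the fingers measure 114 mm over their backs; the gripper's body (76 mm by 85 mm) begins 54 mm behind the grasp point. The pads swing forward as they close: fully open they stand 13 mm farther back than shut.
Start: joints at [61.496, 5.964, 5.575, 89.605, 0, 77.527], TCP at [0.166, 0.577, 0.304] pointing down, gripper open.
Joint ranges: [-171.21, 171.21], [-48.23, 106.86], [-62.78, 66.21], [-105.2, 120.99], [-86.42, 89.51], [-180, 180]. Speed limits (degrees/s): [127.2, 127.2, 147.25, 180, 180, 180].

INTERFACE

Orientations are given as [roll, pitch, yaw] about the fixed x, y, z axes, in that order (R = Rz(yaw) Ry(pitch) Rx(roll)).
In Python, from plant import robot gives the robot as it stands. Calls block until the motion is done:
- robot.move_pose(position, orientation): joint-space move of the TCP to a pose.
- robot.line_to(position, vel=0.15, rotation=None, guard=None): straight line of the TCP; rotation=None keeps the orientation; vel is the mean speed in m/s. With guard (N) it stops when the force on the tool has changed by that much, and returns True; else False.
- robot.goto_joints(angles): joint-space move.
- robot.set_gripper(opening): finger opening in m; the grip force is fixed at half the most; returns when the fingers have stopped.
- robot.pause(seconds).
- robot.ik(position, orientation): joint angles nearest the present ones, or None.
- robot.observe(): the state.
- robot.grab_frame(name): name is "scene" or "side" or "wrist"; returns the picture (400x640x3 uint8, blue, green, red); there is no depth.
- robot.get_calibration(name): a dict with "vertical_fov" (degrees; the focal length in pixels is half the picture's height over the tangent of half this angle, whatever the lens; pixels are square), "cx", "cy" (the principal point, pixels), "rvec" (rotation vector, rad) and "tvec" (3), from world to camera coordinates, as OpenCV has them. Camera axes: x right, y down, z forward; pixel columns grow to the right and rows downward; lengths in m; the calibration is good to about 2 mm. The wrist camera is an equidistant fisheye: a pixel r from the principal point sees the ray r / f radians off the axis. A picture is of the moment at which its call begins: read the wrist's pose just before it. get_calibration takes no time and is no camera call; for the wrist camera it gives the pose at the moment of the call.
A pose or a line that the arm cannot do raises robot.IKError and nothing moves.
- robot.job_done(): hands the job in, once; it reports no verdict.
The state is a dict: "time": time; "q": joint angles; "qvel": joint speeds; "joint_torque": joint torques, N m; "tool_pos": TCP position; "tcp_rot": TCP orientation; "ft_force": force on the tool from outside, world axes, zero at the start; "torque": the same for the moment, N m; "gripper_width": finger opening in m.
Only numpy, scipy, OpenCV 4.12 (cv2) and the standard library are available. Lean on these libraries where they do the work, as an engineer would, in place of code of your own. Each camera call takes 0.05 s, during which the arm holds its last target.

## Working session

There is one attempt and no reset: what is moved stays moved. The work goes in short steps, each a Python script; the robot and the scene stay as the last script left them, time stands still between calls to the robot, and variables do not carry over. Pictures are saved under pics/ and viewed, and the job is handed in when it is done.

```bash
ls; mkdir -p pics; python3 - <<'E'
from plant import robot
import cv2
o=robot.observe(); print({k:o[k] for k in('time','tool_pos','tcp_rot','gripper_width')})
for n in("scene","side","wrist"):
    print(n,robot.get_calibration(n)); cv2.imwrite(f"pics/a_{n}.png",robot.grab_frame(n))
E
```

```text
pics
{'time': 0.0, 'tool_pos': array([0.16558348, 0.57646073, 0.30314192]), 'tcp_rot': array([-1.79928715e+02, -1.41831563e-02,  1.63970009e+02]), 'gripper_width': 0.08555307188342451}
scene {'vertical_fov': 50.651431125695154, 'cx': 317.2260779005761, 'cy': 202.12704849003143, 'rvec': array([ 0.80124842,  2.46726635, -1.20386177]), 'tvec': array([ 0.45321376, -0.0848143 ,  1.50844214])}
side {'vertical_fov': 43.71507210231078, 'cx': 314.77445836326075, 'cy': 200.13401956396552, 'rvec': array([ 0.32892598, -2.60136762,  1.50825713]), 'tvec': array([0.42220917, 0.14358848, 1.2214343 ])}
wrist {'vertical_fov': 65.70646984690485, 'cx': 317.31804766435874, 'cy': 203.7604039679369, 'rvec': array([-2.32548142, -1.75151351, -0.24140016]), 'tvec': array([-0.60022132, -0.03483688,  0.37901922])}
```

View pics/a_scene.png

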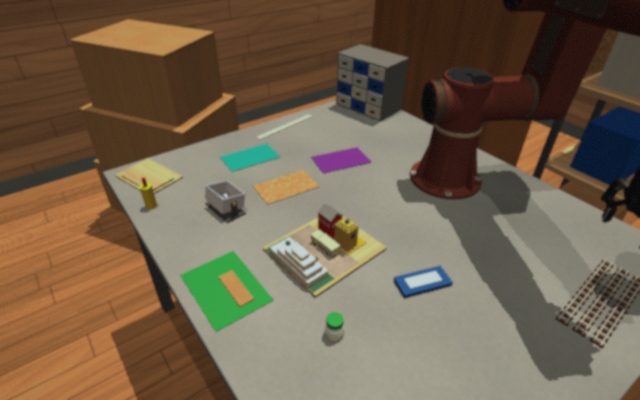

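View pics/a_side.png

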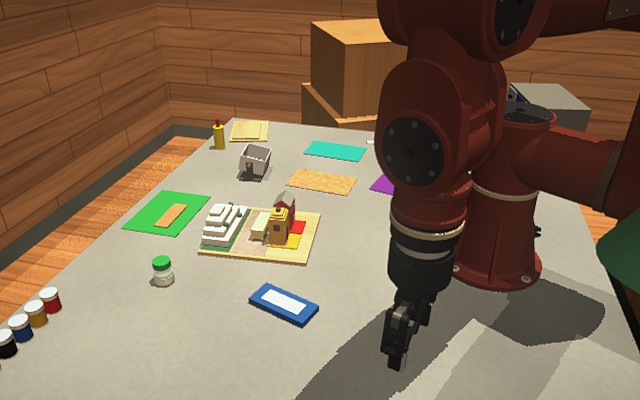

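View pics/a_wrist.png

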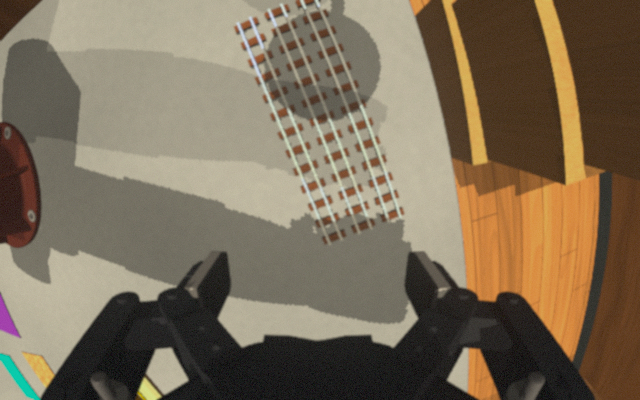

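The candidates for the cork mat in the scene view are the speckled cork (287,187), teal (250,157), purple (341,159), the orange bar on the green sheet (236,288) and the yellowish sheet (149,176). Only the speckled one looks like cork, and it lies across the board from the blue stand (423,281). I'll get rough positions first, then a wrist view.

```bash
cat > h.py <<'E'
import numpy as np, cv2
from plant import robot
def ray(cal,name,uv):
    uv=np.atleast_2d(np.asarray(uv,float)); f=200/np.tan(np.radians(cal['vertical_fov']/2))
    d=(uv-[cal['cx'],cal['cy']])/f
    if name=='wrist':
        r=np.linalg.norm(d,axis=1,keepdims=True); s=np.where(r>1e-9,np.sin(r)/np.maximum(r,1e-9),1)
        v=np.hstack([d*s,np.cos(r)])
    else: v=np.hstack([d,np.ones((len(d),1))])
    R=cv2.Rodrigues(np.array(cal['rvec']))[0]
    return -R.T@np.array(cal['tvec']), v@R   # origin, world dirs
def plane(cal,name,uv,z):
    o,v=ray(cal,name,uv); t=(z-o[2])/v[:,2:]; return (o+t*v)
def proj(cal,name,P):
    f=200/np.tan(np.radians(cal['vertical_fov']/2))
    R=cv2.Rodrigues(np.array(cal['rvec']))[0]; c=np.atleast_2d(P)@R.T+np.array(cal['tvec'])
    if name=='wrist':
        rho=np.linalg.norm(c[:,:2],axis=1,keepdims=True); th=np.arctan2(rho,c[:,2:]); uv=c[:,:2]/np.maximum(rho,1e-9)*th*f
    else: uv=c[:,:2]/c[:,2:]*f
    return uv+[cal['cx'],cal['cy']]
def save(name,fn):
    cal=robot.get_calibration(name); im=robot.grab_frame(name); cv2.imwrite('pics/'+fn+'.png',im)
    import pickle; pickle.dump(cal,open('pics/'+fn+'.pkl','wb')); return im,cal
def rot2(a): a=np.radians(a); return np.array([[np.cos(a),-np.sin(a)],[np.sin(a),np.cos(a)]])
E
python3 - <<'E'
from h import *
np.set_printoptions(precision=3,suppress=True)
c=robot.get_calibration('scene'); 
for n,uv,z in[('mat',(287,187),.004),('board corners',[(265,249),(338,208)],.01),('board',[(385,245),(316,291)],.01),('stand',(423,281),.015),('jar',(335,335),0),('bin',(226,205),0),('cabin',(330,222),.05),('hut',(346,236),.05)]:
    print(n,plane(c,'scene',uv,z).tolist() if 0 else plane(c,'scene',uv,z))
c=robot.get_calibration('side')
for n,uv,z in[('mat',(321,181),.004),('stand',(284,304),.015),('lorry',(262,226),.044),('hut',(281,225),.06)]:
    print(n,plane(c,'side',uv,z))
E
```

```text
mat [[ 0.488 -0.277  0.004]]
board corners [[ 0.707 -0.053  0.01 ]
 [ 0.422 -0.078  0.01 ]]
board [[0.418 0.135 0.01 ]
 [0.68  0.156 0.01 ]]
stand [[0.436 0.296 0.015]]
jar [[0.717 0.282 0.   ]]
bin [[ 0.701 -0.313  0.   ]]
cabin [[ 0.514 -0.002  0.05 ]]
hut [[0.515 0.072 0.05 ]]
mat [[ 0.487 -0.286  0.004]]
stand [[0.427 0.298 0.015]]
lorry [[0.557 0.065 0.044]]
hut [[0.504 0.072 0.06 ]]
```

```bash
python3 - <<'E'
from h import *
np.set_printoptions(precision=3,suppress=True)
c=robot.get_calibration('wrist'); o,v=ray(c,'wrist',[[c['cx'],c['cy']]]); ob=robot.observe()
from scipy.spatial.transform import Rotation as Ro
R=Ro.from_euler('xyz',ob['tcp_rot'],degrees=True).as_matrix()
print('cam in tcp',R.T@(o-ob['tool_pos']),'axis',R.T@v[0])
for yaw in(0,90,180,-90):
  for z in(.3,.35,.4):
    q=robot.ik([.5,.03,z],[180,0,yaw]); print(yaw,z,None if q is None else np.array(q))
E
```

```text
cam in tcp [ 0.069  0.001 -0.07 ] axis [-0.272  0.     0.962]
0 0.3 [-11.561 -11.443 -11.735  89.709   0.    168.439]
0 0.35 [-11.561 -10.409  -5.594  94.815   0.    168.439]
0 0.4 [-11.561  -8.627   1.31   99.937   0.    168.439]
90 0.3 [-11.561 -11.443 -11.735  89.709   0.     78.439]
90 0.35 [-11.561 -10.409  -5.594  94.815   0.     78.439]
90 0.4 [-11.561  -8.627   1.31   99.937   0.     78.439]
180 0.3 [-11.561 -11.443 -11.735  89.709   0.    -11.561]
180 0.35 [-11.561 -10.409  -5.594  94.815   0.    -11.561]
180 0.4 [-11.561  -8.627   1.31   99.937   0.    -11.561]
-90 0.3 [ -11.561  -11.443  -11.735   89.709    0.    -101.561]
-90 0.35 [ -11.561  -10.409   -5.594   94.815    0.    -101.561]
-90 0.4 [ -11.561   -8.627    1.31    99.937    0.    -101.561]
```

```bash
python3 - <<'E'
from h import *
robot.move_pose([.47,.03,.36],[180,0,180]); print(robot.observe()['time'])
save('wrist','b_wrist'); save('scene','b_scene'); save('side','b_side')
E
```

```text
2.3917
```

View pics/b_wrist.png

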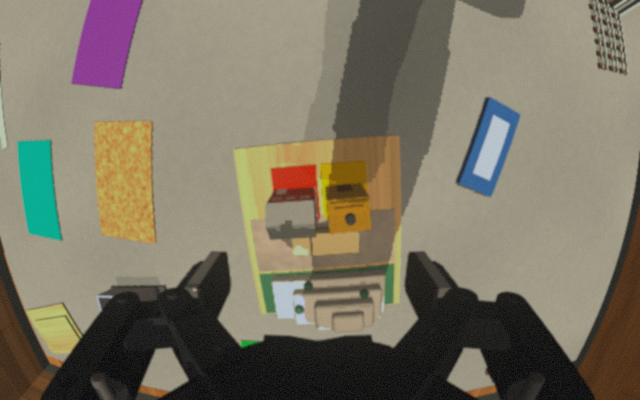

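View pics/b_side.png

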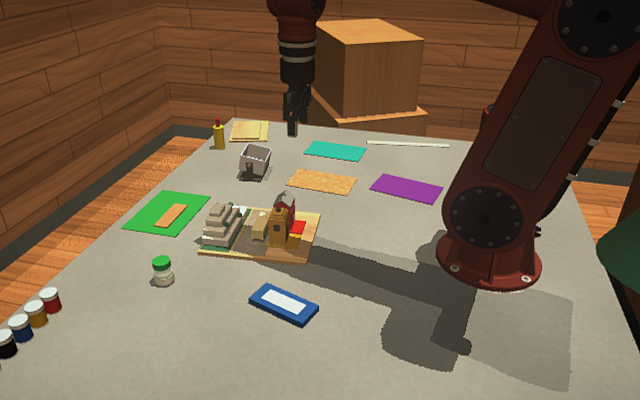

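```bash
python3 - <<'E'
import cv2
im=cv2.imread('pics/b_wrist.png'); cv2.imwrite('pics/b_crop.png',cv2.resize(im[130:335,225:415],None,fx=4,fy=2.9*1,interpolation=cv2.INTER_CUBIC)) if 0 else cv2.imwrite('pics/b_crop.png',cv2.resize(im[130:330,225:415],None,fx=3,fy=3,interpolation=cv2.INTER_CUBIC))
E
```

```text
(no output)
```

View pics/b_crop.png

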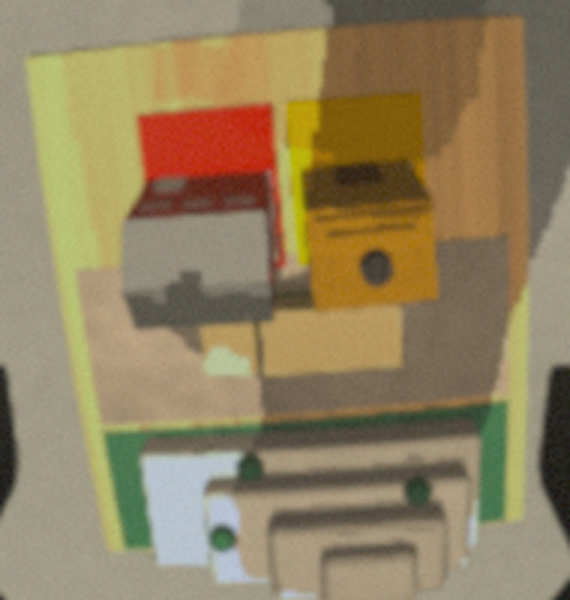

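```bash
python3 - <<'E'
from h import *
import pickle
np.set_printoptions(precision=4,suppress=True)
im=cv2.imread('pics/b_wrist.png'); cal=pickle.load(open('pics/b_wrist.pkl','rb')); hsv=cv2.cvtColor(im,cv2.COLOR_BGR2HSV)
def m(lo,hi,box):
    k=cv2.inRange(hsv,lo,hi); z=np.zeros_like(k); x0,y0,x1,y1=box; z[y0:y1,x0:x1]=k[y0:y1,x0:x1]
    z=cv2.morphologyEx(z,cv2.MORPH_CLOSE,np.ones((3,3))); return z
def rect(mask,z):
    c=max(cv2.findContours(mask,cv2.RETR_EXTERNAL,cv2.CHAIN_APPROX_NONE)[0],key=cv2.contourArea)
    P=plane(cal,'wrist',c[:,0,:],z)[:,:2]*1000
    r=cv2.minAreaRect(P.astype(np.float32)); bx=cv2.boundingRect(c); return r,bx,P
for n,lo,hi,box,z in[('mat',(8,90,100),(28,255,255),(80,110,170,255),.004),('stand',(100,120,50),(125,255,255),(440,85,530,205),.015),
  ('standwhite',(90,0,170),(130,70,255),(455,100,515,190),.015),('red',(0,150,120),(8,255,255),(255,150,325,200),.013),('red2',(170,150,120),(180,255,255),(255,150,325,200),.013),('yel',(22,150,90),(32,255,255),(315,150,375,195),.013)]:
    try: r,b,P=rect(m(lo,hi,box),z); print(n,r,'px',b)
    except Exception as e: print(n,e)
for uv in[(295,180),(345,172),(490,150),(505,110),(125,180),(330,245),(290,215)]: print(uv,hsv[uv[1],uv[0]])
E
```

```text
mat ((485.517578125, -285.4923095703125), (120.82827758789062, 199.93235778808594), 84.82366180419922) px (94, 121, 62, 123)
stand ((430.48406982421875, 289.5760192871094), (63.95783996582031, 137.32382202148438), 71.56419372558594) px (459, 98, 60, 97)
standwhite ((430.64141845703125, 292.494384765625), (35.07823944091797, 94.7347412109375), 71.19009399414062) px (473, 115, 37, 65)
red ((489.6490478515625, -0.3066539764404297), (48.79736328125, 60.31725311279297), 3.982168674468994) px (272, 165, 46, 35)
red2 max() iterable argument is empty
yel ((483.0007019042969, 44.7680549621582), (43.443084716796875, 19.16817283630371), 0.18513326346874237) px (320, 163, 15, 32)
(295, 180) [  3 212 190]
(345, 172) [ 20 235 129]
(490, 150) [104  26 204]
(505, 110) [105 165 147]
(125, 180) [ 22 145 187]
(330, 245) [ 19 120 181]
(290, 215) [ 19  41 151]
```

```bash
python3 - <<'E'
from h import *
import pickle
np.set_printoptions(precision=4,suppress=True)
cal=pickle.load(open('pics/b_wrist.pkl','rb'))
def cp(uv): return np.array([225,130])+(np.array(uv,float)-1)/3
for n,z,pts in[('red near',.013,[(139,116),(272,105)]),('yel near',.013,[(287,101),(420,95)]),('board near',.01,[(27,58),(523,17)]),('board far',.01,[(110,550),(522,520)]),
 ('cabin roof px',.087,[(122,218),(137,326),(272,318)]),('hut roof',.087,[(303,205),(315,308),(437,297)]),('lorry',.044,[(262,325),(403,308),(403,367),(200,375)])]:
    P=plane(cal,'wrist',cp(pts),z)[:,:2]; d=P[1]-P[0]; print(n,P.tolist(),'len',np.linalg.norm(d),'ang',np.degrees(np.arctan2(d[1],d[0])))
s=cv2.imread('pics/b_side.png'); cv2.imwrite('pics/b_sidecrop.png',cv2.resize(s[180:270,190:330],None,fx=5,fy=5,interpolation=cv2.INTER_CUBIC))
E
```

```text
red near [[0.46833703926288406, -0.03206452974054997], [0.463605294204739, 0.02879162859726874]] len 0.06103983468959383 ang 94.44597014580991
yel near [[0.46176394182471364, 0.035582715798292086], [0.4585222495346334, 0.09620024530843033]] len 0.06070414691613783 ang 93.06113646461974
board near [[0.4406627307506614, -0.08475456172320397], [0.42152562071237665, 0.14412361951735306]] len 0.22967683999176472 ang 94.77953431508884
board far [[0.70867345193727, -0.06153267245028567], [0.6904420127718686, 0.16640214276545498]] len 0.22866277651046654 ang 94.57308551350329
cabin roof px [[0.49620552409001223, -0.0288917777161568], [0.5411950093850377, -0.025069540074045937], [0.5373863429630489, 0.029148205961388392]] len 0.04515155908386869 ang 4.856100239447413
hut roof [[0.49102582140732054, 0.04105310058706248], [0.5331341094485448, 0.04616786330528482], [0.5287518275597741, 0.09478336066674656]] len 0.042417787771481266 ang 6.925612397006939
lorry [[0.5578800021674507, 0.024392811512450718], [0.5499134353920223, 0.08753148146783479], [0.5790307040670147, 0.08893188387846673], [0.5828642379375305, -0.00419670938432648]] len 0.0636392789865055 ang 97.19133382370353
```

View pics/b_sidecrop.png

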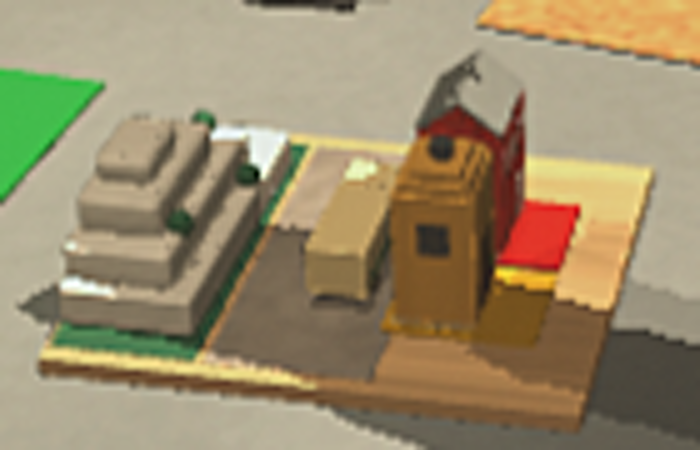

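Reading of the pictures:
- The red plot's near edge runs from (271,168) to (315,165), and the yellow's from (320,163) to (365,161).
- The cabin's grey roof is at about (291,215) and the hut at about (348,213).
- The lorry lies across at (293–359, 238–255) with its cab to the left, and the hill is behind it.
- The plots are turned about 4.6° and sit 68 mm apart, as expected. The cabin's ridge runs along y.

I'll grip along the plots' x, with the tips passing above the lorry.

```bash
python3 - <<'E'
from h import *
np.set_printoptions(precision=4,suppress=True)
p=np.array([.518,.0015]); yaw=94.6
robot.move_pose([*p,.25],[180,0,yaw])
save('wrist','c0_wrist')
robot.line_to([*p,.135],vel=.2); g=robot.line_to([*p,.123],vel=.05,guard=6); print('guard',g)
robot.set_gripper(0.0); o=robot.observe(); print(o['gripper_width'],o['ft_force'],o['tool_pos'],o['time'])
save('wrist','c1_wrist');save('side','c1_side')
E
```

```text
guard False
0.04354201225831536 [-1.1899 -0.3978  3.7468] [0.5182 0.0014 0.1234] 5.4833
```

View pics/c1_wrist.png

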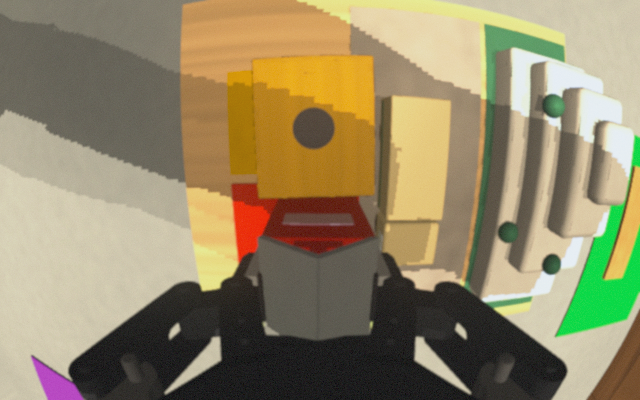

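View pics/c0_wrist.png

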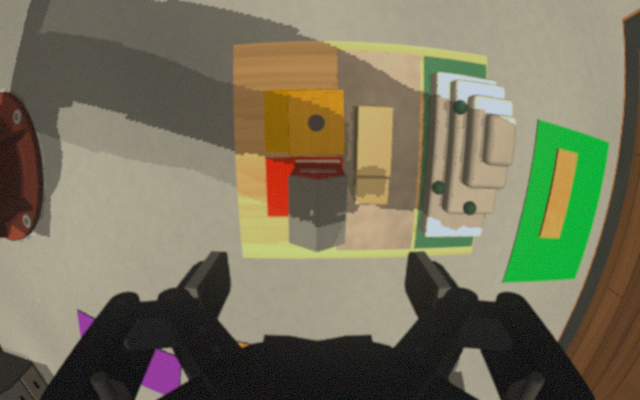

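View pics/c1_side.png

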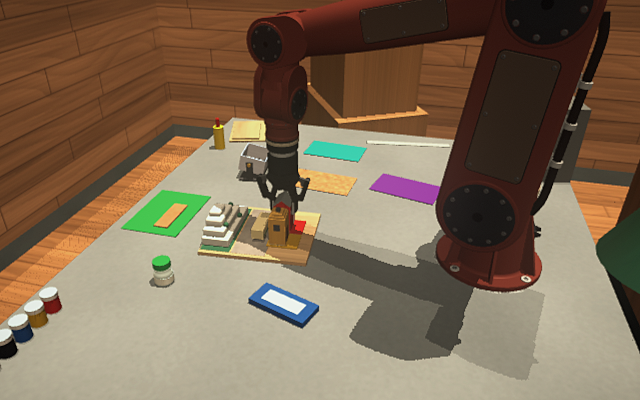

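The cabin is held: 43.5 mm between the pads, roof square at (318,270), and the hut and lorry untouched. Now I'll lift it and set it on the far half of the cork mat.

```bash
cat >> h.py <<'E'
def lower(p,z,hold=.02,g=5):
    "guarded descent to z (target slightly past contact)"
    robot.line_to([*p,z+hold],vel=.15)
    r=robot.line_to([*p,z-.003],vel=.03,guard=g)
    o=robot.observe(); print('contact',r,'z',round(o['tool_pos'][2],4),'F',o['ft_force'].round(1),'t',o['time']); return o
E
python3 - <<'E'
from h import *
np.set_printoptions(precision=4,suppress=True)
p=np.array([.518,.0015])
robot.line_to([*p,.16],vel=.08); robot.line_to([*p,.27],vel=.2)
o=robot.observe(); print(o['gripper_width'],o['ft_force'],o['time'])
save('side','d0_side')
a=np.radians(-5.2); m=np.array([.4855,-.2855])+.050*np.array([np.cos(a),np.sin(a)]); print(m)
robot.move_pose([*m,.27],[180,0,84.8])
lower(m,.114)
robot.set_gripper(.085); robot.line_to([*m,.25],vel=.2)
save('wrist','d1_wrist');save('side','d1_side'); print(robot.observe()['time'])
E
```

```text
0.04359664221438908 [-0.7361  0.4012 -0.8936] 6.9
[ 0.5353 -0.29  ]
contact True z 0.1143 F [-1.5  0.1  4.2] t 9.7583
11.1833
```

View pics/d0_side.png

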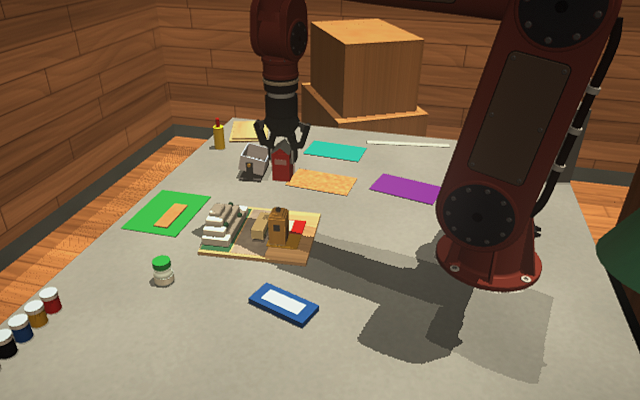

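View pics/d1_side.png

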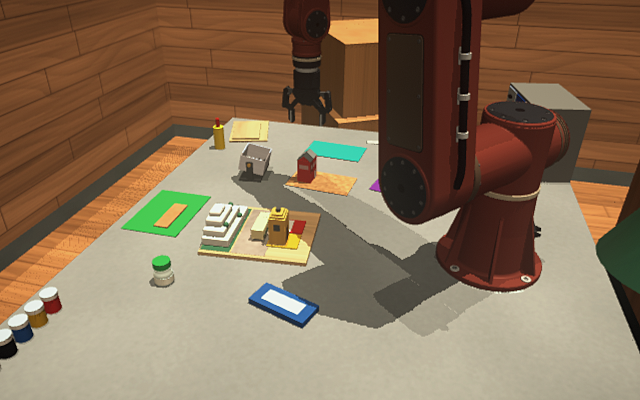

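View pics/d1_wrist.png

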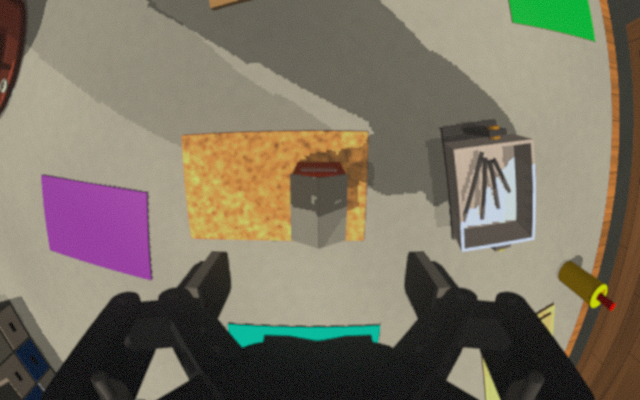

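The cabin stands upright on the far half of the cork mat at (318,205). The hut is next.

```bash
python3 - <<'E'
from h import *
np.set_printoptions(precision=4,suppress=True)
p=np.array([.5115,.069])
robot.move_pose([*p,.25],[180,0,94.6]); save('wrist','e0_wrist')
robot.line_to([*p,.135],vel=.2); print('guard',robot.line_to([*p,.123],vel=.05,guard=6))
robot.set_gripper(0.0); o=robot.observe(); print(o['gripper_width'],o['ft_force'],o['tool_pos'],o['time'])
save('wrist','e1_wrist')
E
```

```text
guard False
0.041424571588559146 [-0.3265  0.053   3.1727] [0.5118 0.069  0.1234] 14.175
```

View pics/e1_wrist.png

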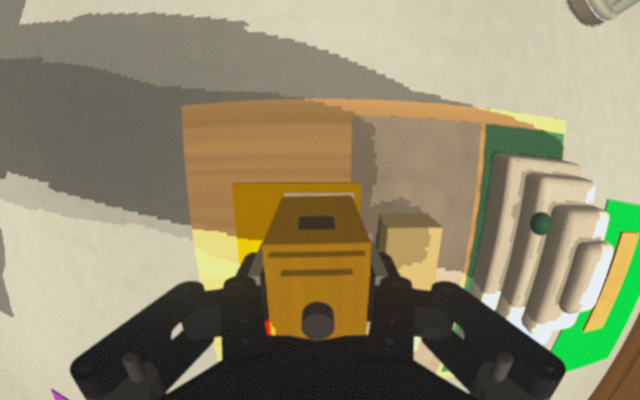

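View pics/e0_wrist.png

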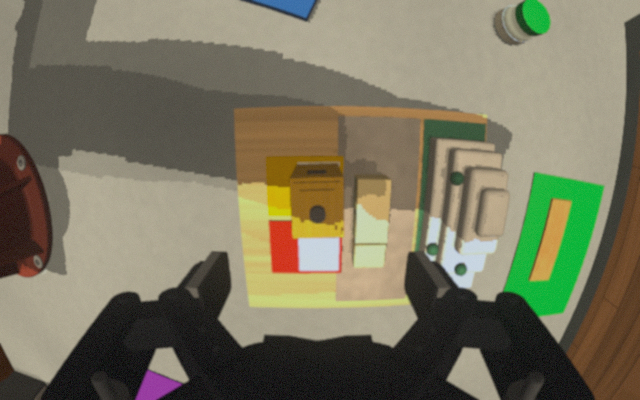

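The hut is held (41.4 mm, vent at (317,320)), and e0 shows the bare white cabin rectangle at (320,254). I'll set the hut on the near half of the mat.

```bash
python3 - <<'E'
from h import *
np.set_printoptions(precision=4,suppress=True)
p=np.array([.5115,.069])
robot.line_to([*p,.16],vel=.08); robot.line_to([*p,.27],vel=.2)
o=robot.observe(); print(o['gripper_width'],o['time'])
a=np.radians(-5.2); m=np.array([.4855,-.2855])-.050*np.array([np.cos(a),np.sin(a)]); print(m)
robot.move_pose([*m,.27],[180,0,84.8])
lower(m,.114)
robot.set_gripper(.085); robot.line_to([*m,.25],vel=.2)
save('wrist','f1_wrist');save('side','f1_side')
# survey over the plots and lorry, higher, camera side towards the robot
robot.move_pose([.50,.03,.30],[180,0,94.6]); save('wrist','f2_wrist')
robot.move_pose([.50,.035,.30],[180,0,184.6]); save('wrist','f3_wrist'); print(robot.observe()['time'])
E
```

```text
0.04125985155483196 15.5417
[ 0.4357 -0.281 ]
contact True z 0.1144 F [-0.9  0.6  4.5] t 18.575
22.725
```

View pics/f1_wrist.png

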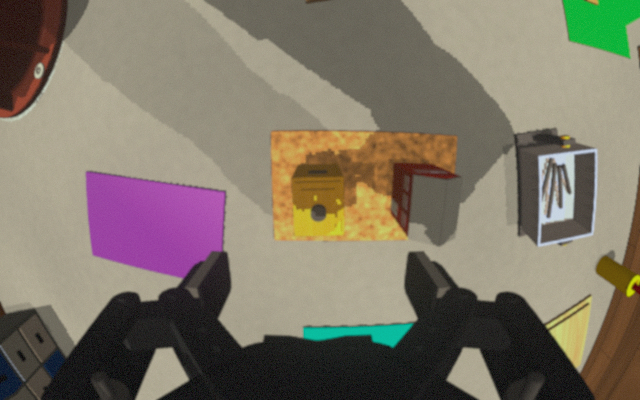

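View pics/f2_wrist.png

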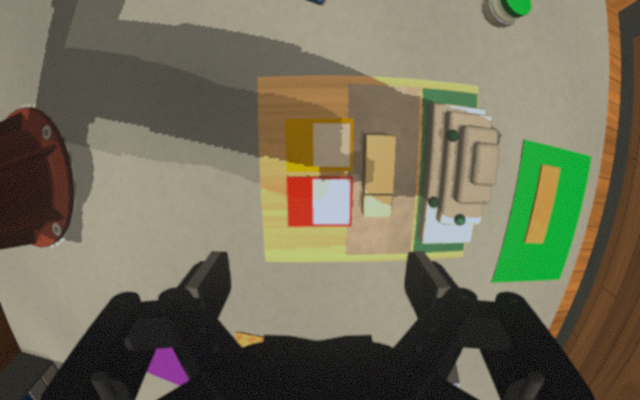

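View pics/f3_wrist.png

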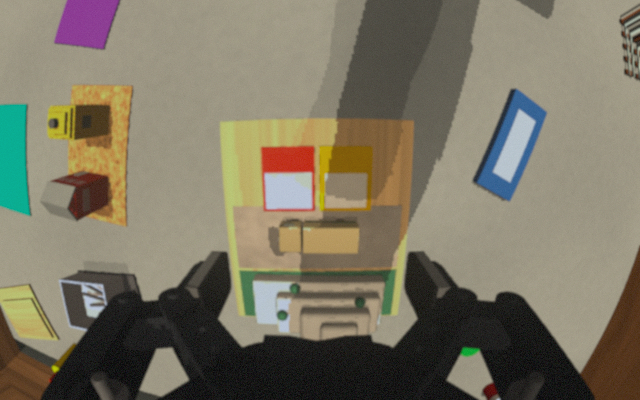

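Both buildings stand on the cork: the hut at (318,205) and the cabin at (427,205). f2 and f3 show both white rectangles bare and the lorry free. Next I'll measure the rectangles, the lorry and the stand.

```bash
cat > meas.py <<'E'
from h import *
import pickle
np.set_printoptions(precision=4,suppress=True)
def rectm(fn,name,seed,z,tol=(6,40,40)):
    im=cv2.imread(f'pics/{fn}.png'); cal=pickle.load(open(f'pics/{fn}.pkl','rb'))
def load(fn): 
    im=cv2.imread(f'pics/{fn}.png'); return im,cv2.cvtColor(im,cv2.COLOR_BGR2HSV),pickle.load(open(f'pics/{fn}.pkl','rb'))
def seg(fn,lo,hi,box,z,name='wrist'):
    im,hsv,cal=load(fn); k=cv2.inRange(hsv,lo,hi); m=np.zeros_like(k); x0,y0,x1,y1=box; m[y0:y1,x0:x1]=k[y0:y1,x0:x1]
    m=cv2.morphologyEx(m,cv2.MORPH_CLOSE,np.ones((3,3)))
    c=max(cv2.findContours(m,cv2.RETR_EXTERNAL,cv2.CHAIN_APPROX_NONE)[0],key=cv2.contourArea)
    (cx,cy),(w,h),a=cv2.minAreaRect((plane(cal,name,c[:,0],z)[:,:2]*1000).astype(np.float32))
    if w<h: a+=90; w,h=h,w
    return f'{fn} c({cx:.1f},{cy:.1f}) size {w:.1f}x{h:.1f} longaxis {(a+90)%180-90:.1f} px{cv2.boundingRect(c)}'
E
python3 - <<'E'
from meas import *
for fn,uvs in[('e0_wrist',[(320,255),(372,215),(370,190)]),('f2_wrist',[(331,200),(331,140),(379,160),(377,205)]),('f3_wrist',[(290,192),(345,188),(330,237),(290,240),(512,150),(375,240)])]:
    h=load(fn)[1]; print(fn,[(u,h[u[1],u[0]].tolist()) for u in uvs])
W=((100,0,150),(135,80,255))
print(seg('e0_wrist',*W,(285,230,350,275),.013),'cabin rect')
print(seg('f2_wrist',*W,(300,170,360,235),.013)); print(seg('f3_wrist',*W,(255,165,318,215),.013))
print(seg('f3_wrist',*W,(470,90,560,200),.015),'stand rect')
print(seg('f3_wrist',(95,120,50),(125,255,255),(460,80,560,210),.015),'stand')
for n in('f2','f3'):
    im=cv2.imread(f'pics/{n}_wrist.png'); b=(275,100,415,235) if n=='f2' else(255,140,385,265)
    cv2.imwrite(f'pics/{n}_crop.png',cv2.resize(im[b[1]:b[3],b[0]:b[2]],None,fx=4,fy=4,interpolation=cv2.INTER_CUBIC))
E
```

```text
e0_wrist [((320, 255), [104, 28, 221]), ((372, 215), [22, 90, 201]), ((370, 190), [20, 122, 153])]
f2_wrist [((331, 200), [108, 33, 215]), ((331, 140), [16, 59, 142]), ((379, 160), [20, 121, 190]), ((377, 205), [41, 41, 198])]
f3_wrist [((290, 192), [110, 32, 212]), ((345, 188), [19, 66, 139]), ((330, 237), [19, 119, 184]), ((290, 240), [20, 121, 183]), ((512, 150), [102, 27, 207]), ((375, 240), [17, 66, 123])]
e0_wrist c(518.6,-5.8) size 41.2x37.7 longaxis 5.5 px(299, 238, 39, 32) cabin rect
f2_wrist c(517.7,2.0) size 52.7x42.0 longaxis -83.9 px(313, 180, 36, 43)
f3_wrist c(518.8,1.6) size 53.3x41.9 longaxis -85.1 px(265, 174, 46, 35)
f3_wrist c(430.8,292.2) size 95.2x35.9 longaxis -18.6 px(493, 109, 43, 73) stand rect
f3_wrist c(430.4,289.0) size 137.7x66.0 longaxis -18.3 px(476, 90, 70, 110) stand
```

View pics/f2_crop.png

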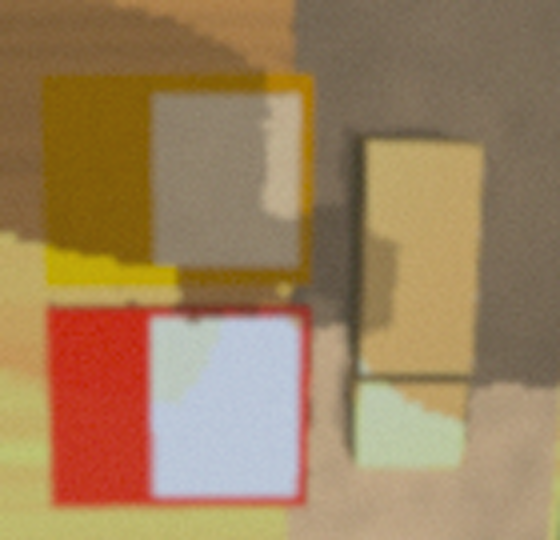

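View pics/f3_crop.png

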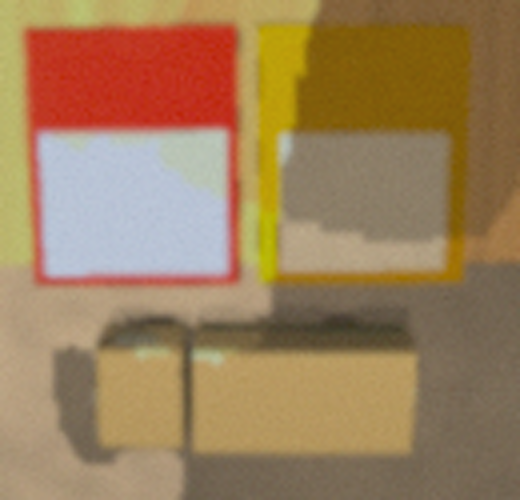

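```bash
python3 - <<'E'
from meas import *
def go(fn,o,pts,z):
    cal=load(fn)[2]; uv=(np.array(pts,float)+.5)/4-.5+o
    P=plane(cal,'wrist',uv,z)[:,:2]*1000; return P
def rep(n,P):
    r=cv2.minAreaRect(P.astype(np.float32)); print(n,P.mean(0),r[1],r[2])
rep('yrect f2',go('f2_wrist',(275,100),[(152,93),(303,93),(301,267),(151,270)],.013))
rep('yrect f3',go('f3_wrist',(255,140),[(281,132),(450,133),(446,272),(280,272)],.013))
rep('rrect f2',go('f2_wrist',(275,100),[(150,317),(301,314),(299,496),(150,498)],.013))
rep('rrect f3',go('f3_wrist',(255,140),[(38,130),(227,128),(230,274),(43,277)],.013))
rep('lorry f2',go('f2_wrist',(275,100),[(366,143),(484,143),(467,466),(357,466)],.044))
rep('lorry f3',go('f3_wrist',(255,140),[(98,350),(416,349),(412,453),(98,447)],.044))
E
```

```text
yrect f2 [512.6948  69.6036] (43.77497863769531, 51.62842559814453) 4.781848430633545
yrect f3 [512.6244  70.5771] (42.73936080932617, 50.426612854003906) 4.44615364074707
rrect f2 [518.1753   2.0528] (45.64990234375, 56.675682067871094) 5.259079933166504
rrect f3 [518.0258   2.0957] (45.26197052001953, 56.92281723022461) 5.3904008865356445
lorry f2 [566.4632  42.6305] (32.13802719116211, 90.34256744384766) 4.541314601898193
lorry f3 [565.553   42.2564] (32.28435134887695, 91.23358154296875) 3.255807399749756
```

Both views agree: the red rectangle is at (518,2) mm, the yellow at (512.7,70) and the lorry at (566,42.5), with sizes matching those given. I'll look once straight above the stand, then fetch the lorry.

```bash
python3 - <<'E'
from meas import *
robot.move_pose([.431,.2925,.26],[180,0,161.3]); save('wrist','g0_wrist')
print(seg('g0_wrist',(90,0,150),(135,80,255),(200,130,430,250),.015),'stand rect')
print(seg('g0_wrist',(95,110,40),(130,255,255),(150,100,460,260),.015),'stand')
p=np.array([.566,.0425])
robot.move_pose([*p,.20],[180,0,94.5]); robot.set_gripper(.056); save('wrist','g1_wrist')
robot.line_to([*p,.105],vel=.15); print('guard',robot.line_to([*p,.089],vel=.05,guard=5))
robot.set_gripper(0.0); o=robot.observe(); print(o['gripper_width'],o['ft_force'],o['tool_pos'],o['time'])
save('wrist','g2_wrist');save('side','g2_side')
E
```

```text
Traceback (most recent call last):
  File "meas.py", line 11, in seg
    c=max(cv2.findContours(m,cv2.RETR_EXTERNAL,cv2.CHAIN_APPROX_NONE)[0],key=cv2.contourArea)
ValueError: max() iterable argument is empty
```

View pics/g0_wrist.png

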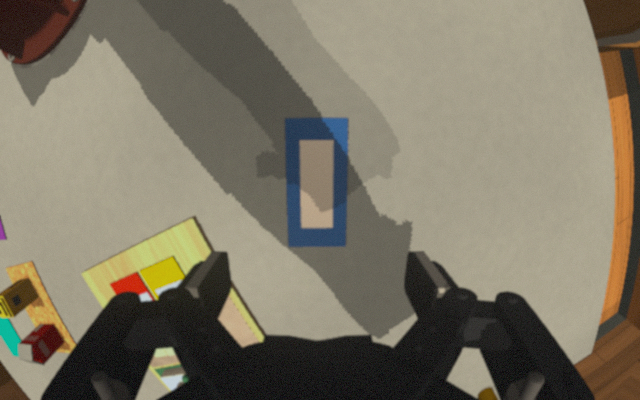

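The stand is under the tool, with its white rectangle at (316,184) looking warm-tinted in the shadow, which is why the mask came back empty. I'll take low-saturation bright pixels inside the blue and go on.

```bash
python3 - <<'E'
from meas import *
h=load('g0_wrist')[1]; print(h[160,316],h[215,316],h[130,340])
print(seg('g0_wrist',(0,0,120),(60,90,255),(295,130,340,236),.015),'stand rect')
print(seg('g0_wrist',(95,80,30),(130,255,255),(270,105,365,260),.015),'stand')
p=np.array([.566,.0425])
robot.move_pose([*p,.20],[180,0,94.5]); robot.set_gripper(.056); save('wrist','g1_wrist')
robot.line_to([*p,.105],vel=.15); print('guard',robot.line_to([*p,.089],vel=.05,guard=5))
robot.set_gripper(0.0); o=robot.observe(); print(o['gripper_width'],o['ft_force'],o['tool_pos'],o['time'])
save('wrist','g2_wrist');save('side','g2_side')
E
```

```text
[ 17  63 141] [ 17  65 185] [106 152 148]
g0_wrist c(430.5,291.4) size 93.7x34.1 longaxis -18.1 px(300, 140, 33, 88) stand rect
g0_wrist c(430.6,292.0) size 138.5x63.0 longaxis -18.4 px(285, 118, 63, 129) stand
guard False
0.030822822252312306 [ 0.3951 -0.2898  2.7343] [0.5664 0.0425 0.0895] 26.9833
```

View pics/g1_wrist.png

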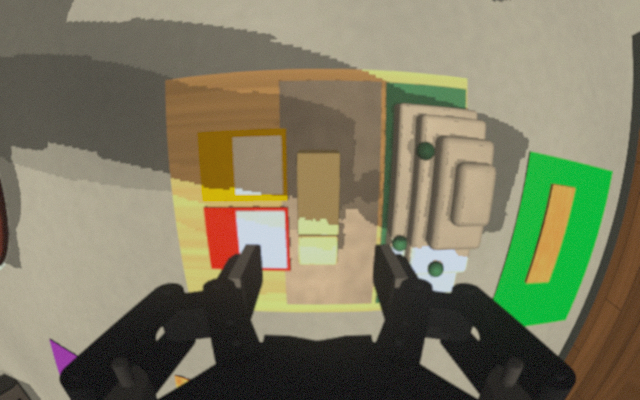

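View pics/g2_wrist.png

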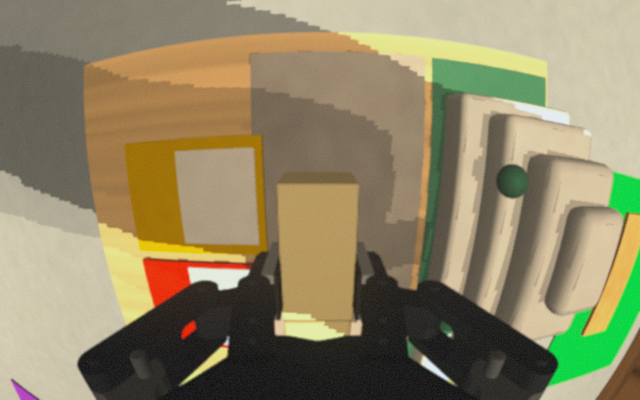

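```bash
python3 - <<'E'
from meas import *
c=load('g1_wrist')[2]; P=plane(c,'wrist',[(297,152),(339,152),(337,265),(298,265)],.044)*1000; print(P[:,:2],P.mean(0))
c2=load('g2_wrist')[2]; P=plane(c2,'wrist',[(278.5,183),(358,183)],.044)*1000; print(P[:,:2],P.mean(0))
u=np.array([np.cos(np.radians(94.5)),np.sin(np.radians(94.5))]); print('box end beyond grasp', (P.mean(0)[:2]-[566.4,42.5])@u)
p=np.array([.566,.0425])
robot.line_to([*p,.11],vel=.08); robot.line_to([*p,.20],vel=.2)
s=np.array([.4306,.292]); yaw=161.6
robot.move_pose([*s,.20],[180,0,yaw]); save('side','h0_side'); save('wrist','h0_wrist')
o=robot.observe(); print(o['gripper_width'],o['time'],o['tool_pos'],o['tcp_rot'])
E
```

```text
[[547.3952  86.9151]
 [578.0977  89.3686]
 [585.5511  -1.812 ]
 [553.767   -4.3422]] [566.2028  42.5324  44.    ]
[[547.8319  86.5356]
 [578.2751  88.9303]] [563.0535  87.7329  44.    ]
box end beyond grasp 45.356058672417056
0.030915020529904122 29.3 [0.4313 0.2911 0.1997] [-179.9783   -0.0063  161.4383]
```

View pics/h0_wrist.png

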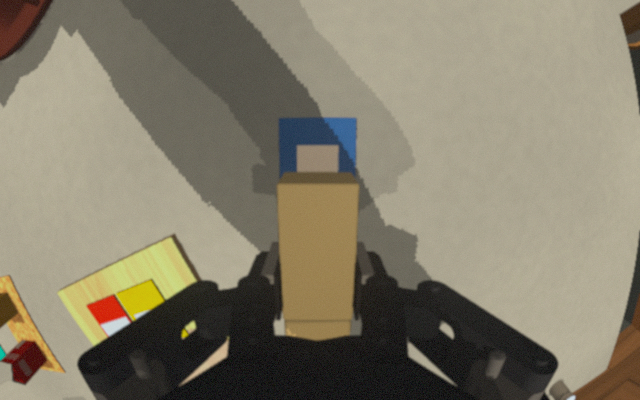

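View pics/h0_side.png

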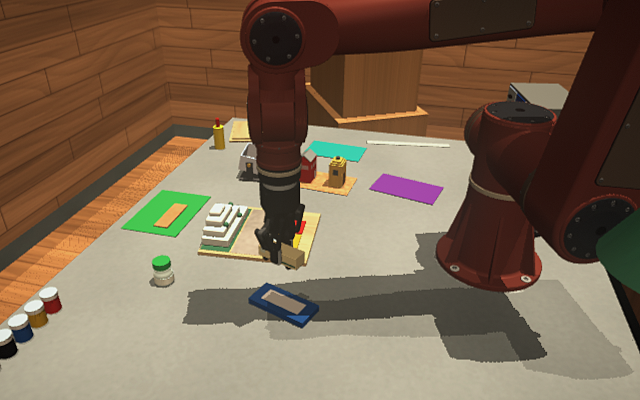

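The lorry is held level and aligned with the stand: its end is 45 mm from the grasp point, against 46 nominal. I'll lower it onto the rectangle.

```bash
python3 - <<'E'
from meas import *
s=np.array([.4306,.292])
lower(s,.0945)
robot.set_gripper(.07); robot.line_to([*s,.20],vel=.15); robot.line_to([*s,.26],vel=.25)
save('wrist','i_wrist');save('side','i_side'); print(robot.observe()['time'])
im=cv2.imread('pics/i_wrist.png'); cv2.imwrite('pics/i_crop.png',cv2.resize(im[105:260,265:370],None,fx=4,fy=4*.95*1.0,interpolation=cv2.INTER_CUBIC) if 0 else cv2.resize(im[110:255,265:370],None,fx=4,fy=4,interpolation=cv2.INTER_CUBIC))
E
```

```text
contact True z 0.0945 F [-0.4 -0.1  4.8] t 30.6583
32.4667
```

View pics/i_crop.png

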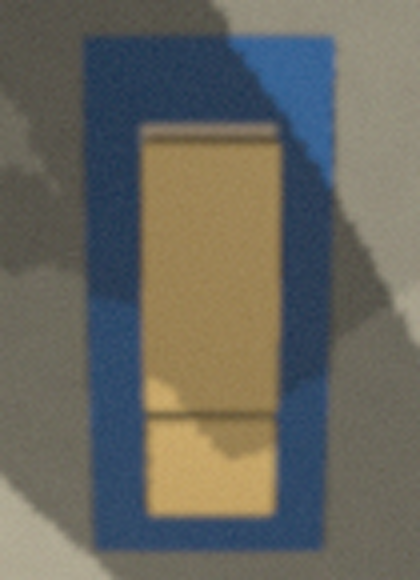

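View pics/i_side.png

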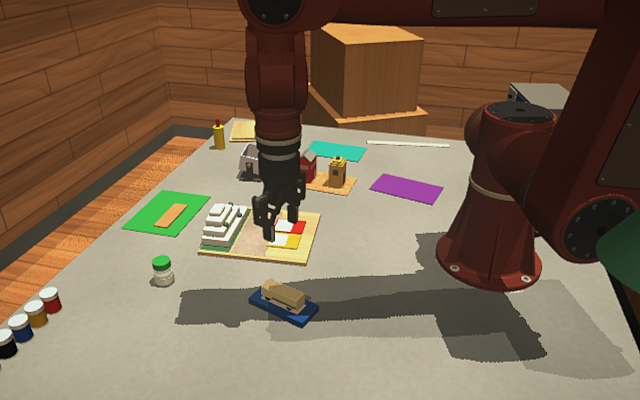

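```bash
python3 - <<'E'
from meas import *
c=load('i_wrist')[2]
def g(pts,z): return plane(c,'wrist',(np.array(pts,float)+.5)/4-.5+[265,110],z)[:,:2]*1000
L=g([(141,141),(282,141),(275,516),(150,516)],.049); B=g([(84,38),(334,37),(325,549),(95,549)],.015)
for n,P in(('lorry',L),('stand',B)): d=P[:2].mean(0)-P[2:].mean(0); print(n,P.mean(0),np.linalg.norm(d),np.linalg.norm(P[1]-P[0]),np.degrees(np.arctan2(d[1],d[0])))
print(rot2(18.4)@(L.mean(0)-B.mean(0)))
E
```

```text
lorry [430.8188 292.9025] 90.98972481749425 31.98119630309859 161.7586662067922
stand [430.6578 292.2602] 138.64268926272612 63.062431591889535 161.69295775325233
[-0.05    0.6604]
```

The lorry is on the stand within 0.7 mm and 0.1° of centre. Now the cabin goes back.

```bash
python3 - <<'E'
from meas import *
m=np.array([.5353,-.2900])
robot.set_gripper(.085)
robot.move_pose([*m,.25],[180,0,84.8]); save('wrist','j0_wrist')
robot.line_to([*m,.13],vel=.2); print(robot.line_to([*m,.114],vel=.05,guard=6))
robot.set_gripper(0.0); print(robot.observe()['gripper_width'])
robot.line_to([*m,.14],vel=.08); robot.line_to([*m,.27],vel=.2)
p=np.array([.5181,.0018])
robot.move_pose([*p,.27],[180,0,94.8]); robot.pause(.2); o=robot.observe(); print(o['tool_pos'],o['tcp_rot'])
lower(p,.123)
robot.set_gripper(.085); robot.line_to([*p,.25],vel=.2); 
m=np.array([.4357,-.2810])
robot.move_pose([*m,.25],[180,0,84.8]); save('wrist','j1_wrist'); save('side','j1_side'); print(robot.observe()['time'])
E
```

```text
False
0.043697053282225395
[0.5183 0.0007 0.2699] [-179.985     0.0032   94.6994]
contact True z 0.1232 F [-0.9  0.1  4.5] t 40.85
43.3583
```

View pics/j1_side.png

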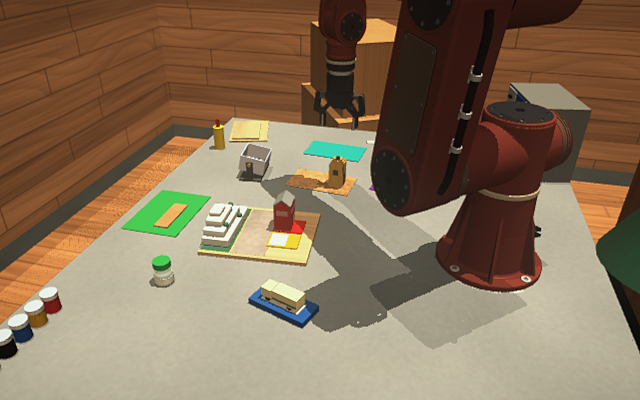

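View pics/j1_wrist.png

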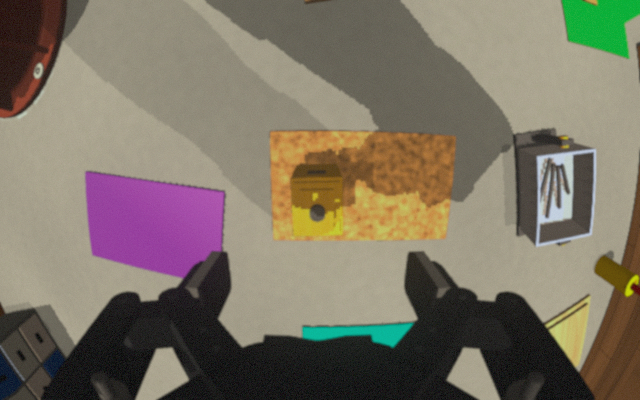

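```bash
python3 - <<'E'
from meas import *
robot.move_pose([.505,.085,.20],[180,0,94.7]); save('wrist','k0_wrist')
robot.move_pose([.45,.01,.22],[180,0,184.7]); save('wrist','k1_wrist'); print(robot.observe()['time'])
for n,b in(('k0',(225,190,425,330)),('k1',(230,150,430,290))):
    im=cv2.imread(f'pics/{n}_wrist.png'); cv2.imwrite(f'pics/{n}_crop.png',cv2.resize(im[b[1]:b[3],b[0]:b[2]],None,fx=4,fy=4,interpolation=cv2.INTER_CUBIC))
E
```

```text
46.4
```

View pics/k0_crop.png

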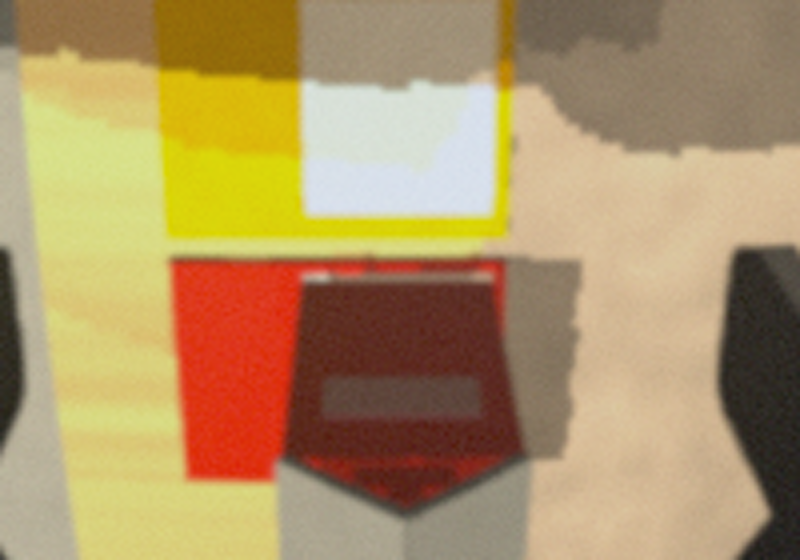

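View pics/k1_crop.png

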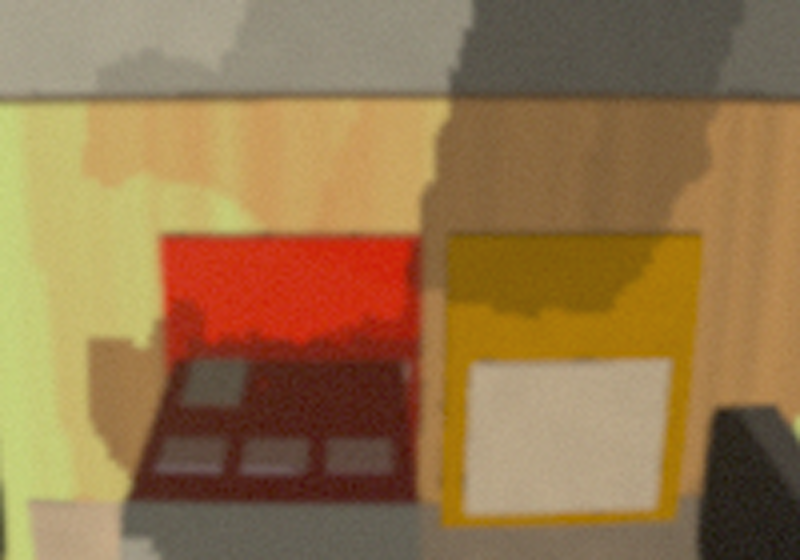

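The cabin is square and right in x, but a thin white strip shows on its hut side (k0 crop rows ~272–283), so it sits a little to -y. I'll measure it and mend it.

```bash
python3 - <<'E'
from meas import *
c=load('k0_wrist')[2]
g=lambda pts:plane(c,'wrist',(np.array(pts,float)+.5)/4-.5+[225,190],.013)[:,:2]*1000
R=rot2(-4.8)
for n,p in(('plate edge',[(172,261),(504,261)]),('white edge',[(303,272),(492,272)]),('wall foot',[(303,284),(492,282)]),('plate far corner',[(188,480)])): 
    P=g(p); print(n,P,((P-[518.1,2.0])@R.T))
im=cv2.imread('pics/k0_wrist.png')[190:330,225:425]; print([tuple(im[r,48+24]) for r in range(62,76)])
c=load('k1_wrist')[2]
g=lambda pts:plane(c,'wrist',(np.array(pts,float)+.5)/4-.5+[230,150],.013)[:,:2]*1000
P=g([(165,237),(418,236),(178,360),(405,360),(408,360),(410,490)]); print((P-[518.1,2.0])@R.T)
E
```

```text
plate edge [[463.6668  28.5911]
 [539.9204  35.0338]] [[-52.0172  31.0527]
 [ 24.508   31.0921]]
white edge [[494.0871  28.6394]
 [537.4819  32.0425]] [[-21.6995  28.5553]
 [ 21.8278  28.3153]]
wall foot [[494.273   25.5494]
 [537.7881  29.4753]] [[-21.7728  25.4606]
 [ 21.9181  25.7315]]
plate far corner [[468.4883 -33.1655]] [[-52.3803 -30.8908]]
[(np.uint8(127), np.uint8(217), np.uint8(216)), (np.uint8(114), np.uint8(194), np.uint8(196)), (np.uint8(78), np.uint8(134), np.uint8(160)), (np.uint8(47), np.uint8(72), np.uint8(166)), (np.uint8(27), np.uint8(52), np.uint8(201)), (np.uint8(19), np.uint8(51), np.uint8(219)), (np.uint8(6), np.uint8(43), np.uint8(220)), (np.uint8(21), np.uint8(54), np.uint8(223)), (np.uint8(16), np.uint8(48), np.uint8(220)), (np.uint8(32), np.uint8(58), np.uint8(223)), (np.uint8(7), np.uint8(45), np.uint8(220)), (np.uint8(29), np.uint8(52), np.uint8(223)), (np.uint8(30), np.uint8(49), np.uint8(222)), (np.uint8(12), np.uint8(42), np.uint8(221))]
[[-52.9304 -29.3992]
 [-53.0199  30.0934]
 [-21.6572 -27.7726]
 [-21.7028  27.3819]
 [-21.6978  28.1085]
 [ 14.0861  29.1286]]
```

```bash
python3 - <<'E'
import cv2
im=cv2.imread('pics/k0_wrist.png')[248:275,290:360]; a=cv2.resize(im,None,fx=10,fy=10,interpolation=cv2.INTER_NEAREST)
im=cv2.imread('pics/k1_wrist.png')[230:258,265:345]; b=cv2.resize(im,None,fx=8.75,fy=10,interpolation=cv2.INTER_NEAREST)
cv2.imwrite('pics/k_zoom.png',cv2.vconcat([a,b]))
E
```

```text
(no output)
```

View pics/k_zoom.png

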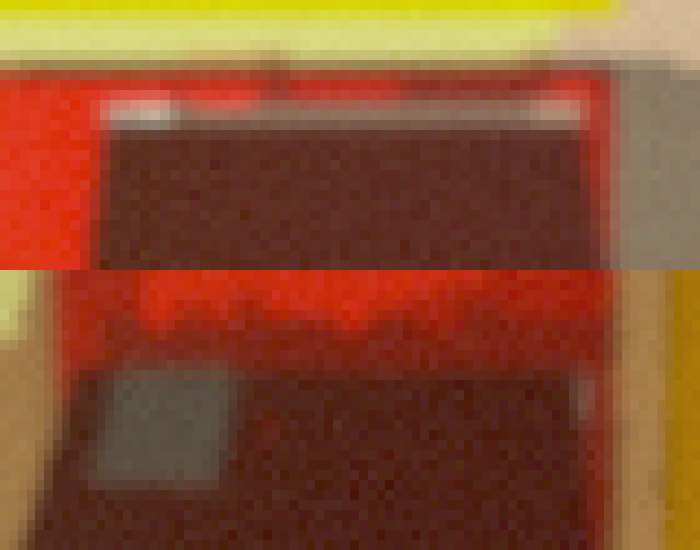

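```bash
python3 - <<'E'
from meas import *
R=rot2(-4.8)
c=load('k0_wrist')[2]
g=lambda pts,z:plane(c,'wrist',(np.array(pts,float)+.5)/4-.5+[225,190],z)[:,:2]*1000
print('k0 eave',(g([(285,458),(525,456)],.087)-[518.1,2])@R.T, 'ridge',(g([(406,515)],.105)-[518.1,2])@R.T)
c=load('k1_wrist')[2]
g=lambda pts,z:plane(c,'wrist',(np.array(pts,float)+.5)/4-.5+[230,150],z)[:,:2]*1000
print('k1 eave',(g([(133,500),(416,500)],.087)-[518.1,2])@R.T)
for n,b in(('d1',(280,150,360,180)),('j0',(280,150,360,180))):
    im=cv2.imread(f'pics/{n}_wrist.png'); cv2.imwrite(f'pics/{n}_z.png',cv2.resize(im[b[1]:b[3],b[0]:b[2]],None,fx=8,fy=8,interpolation=cv2.INTER_NEAREST))
cv2.imwrite('pics/dj_z.png',cv2.vconcat([cv2.imread('pics/d1_z.png'),cv2.imread('pics/j0_z.png')]))
E
```

```text
k0 eave [[-21.2849  27.2693]
 [ 21.2193  27.282 ]] ridge [[-0.362  28.0846]]
k1 eave [[-23.4778 -26.6902]
 [-23.879   26.3947]]
```

View pics/dj_z.png

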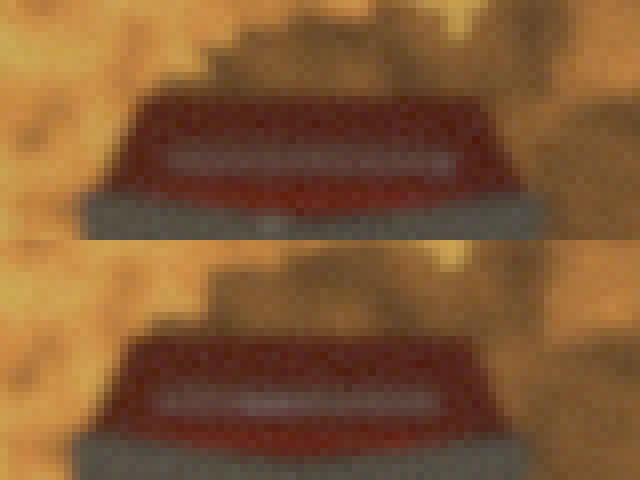

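The two views disagree (k0 says 2.4 mm off, k1 about 0.5 mm), so I'll take closer views from both sides along the plot's y.

```bash
python3 - <<'E'
from meas import *
robot.move_pose([.505,.085,.16],[180,0,94.7]); save('wrist','l0_wrist')
robot.line_to([.505,.085,.22],vel=.25)
robot.move_pose([.530,-.08,.22],[180,0,-85.3]); robot.line_to([.530,-.08,.16],vel=.25);save('wrist','l1_wrist'); robot.line_to([.53,-.08,.22],vel=.25);print(robot.observe()['time'])
for n in('l0','l1'):
    im=cv2.imread(f'pics/{n}_wrist.png'); b=(200,170,440,340); cv2.imwrite(f'pics/{n}_crop.png',cv2.resize(im[b[1]:b[3],b[0]:b[2]],None,fx=3.3,fy=3.3,interpolation=cv2.INTER_CUBIC))
E
```

```text
52.1083
```

View pics/l0_crop.png

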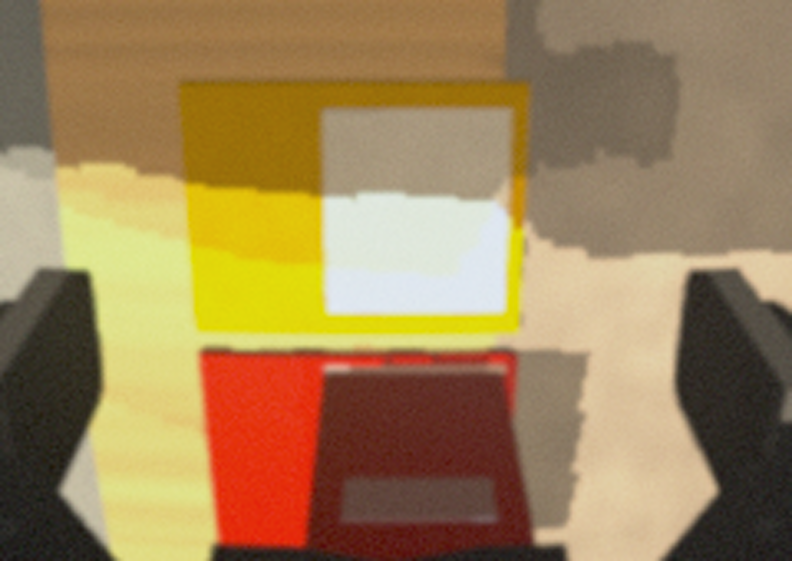

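View pics/l1_crop.png

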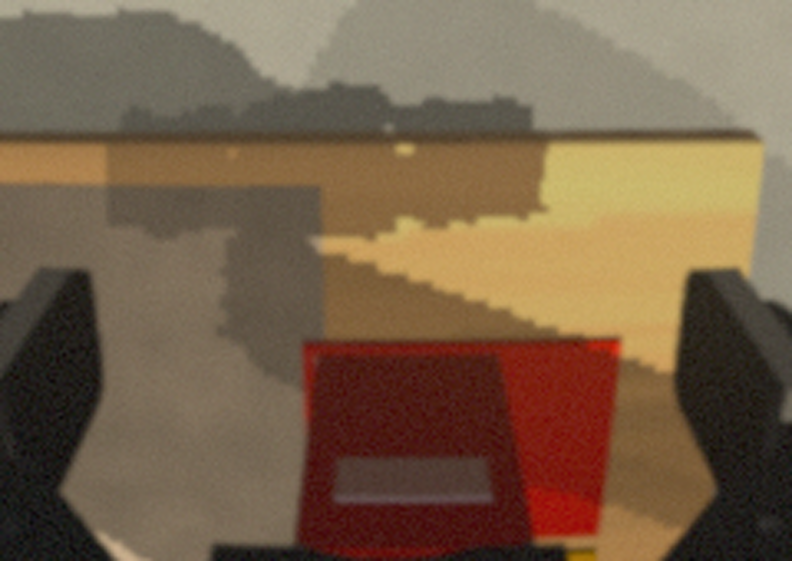

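```bash
python3 - <<'E'
from meas import *
R=rot2(-4.8)
for n,s in(('l0',-1),('l1',1)):
    im,hsv,cal=load(n+'_wrist')
    x=[305,315,325,335] if n=='l0' else [305,315,325,335]
    for u in x:
        col=im[255:295,u-2:u+3].mean(1) if n=='l0' else im[255:295,u-2:u+3].mean(1)
        print(n,u,[(255+i,*map(int,v)) for i,v in enumerate(col)][ (18 if n=='l0' else 15):(34 if n=='l0' else 28)])
    for v in(276,277,278,279,280,281,282,283,284,273,274,275): print(v,((plane(cal,'wrist',[(320,v)],.013)[0,:2]*1000-[518.1,2])@R.T).round(1),end=' ')
    print()
E
```

```text
l0 305 [(273, 137, 224, 225), (274, 131, 217, 221), (275, 111, 185, 201), (276, 79, 132, 163), (277, 53, 82, 163), (278, 31, 53, 200), (279, 45, 64, 223), (280, 87, 105, 224), (281, 115, 133, 202), (282, 100, 118, 158), (283, 65, 80, 118), (284, 39, 53, 102), (285, 34, 47, 99), (286, 34, 47, 99), (287, 34, 47, 98), (288, 30, 44, 97)]
l0 315 [(273, 140, 225, 225), (274, 130, 217, 220), (275, 106, 179, 201), (276, 77, 125, 164), (277, 48, 74, 156), (278, 38, 54, 185), (279, 38, 54, 200), (280, 61, 78, 191), (281, 81, 102, 166), (282, 80, 96, 137), (283, 58, 72, 114), (284, 42, 54, 103), (285, 36, 47, 99), (286, 35, 47, 99), (287, 32, 44, 98), (288, 33, 44, 97)]
l0 325 [(273, 137, 224, 224), (274, 127, 214, 217), (275, 97, 163, 178), (276, 66, 103, 140), (277, 43, 61, 154), (278, 34, 50, 190), (279, 40, 55, 200), (280, 64, 80, 173), (281, 84, 102, 151), (282, 78, 96, 135), (283, 60, 72, 114), (284, 40, 53, 101), (285, 37, 46, 97), (286, 38, 48, 98), (287, 34, 44, 98), (288, 35, 45, 97)]
l0 335 [(273, 137, 223, 224), (274, 132, 217, 220), (275, 113, 185, 199), (276, 84, 133, 168), (277, 
[... 983 characters left out ...]
95, 127), (272, 51, 82, 114), (273, 36, 55, 97), (274, 20, 33, 101), (275, 14, 24, 113), (276, 21, 31, 115), (277, 21, 30, 101), (278, 20, 30, 84), (279, 25, 32, 79), (280, 17, 28, 77), (281, 18, 26, 75), (282, 19, 27, 77)]
l1 335 [(270, 58, 97, 128), (271, 55, 93, 124), (272, 48, 82, 113), (273, 34, 56, 98), (274, 18, 30, 103), (275, 18, 31, 118), (276, 19, 29, 114), (277, 12, 25, 98), (278, 21, 29, 84), (279, 21, 32, 77), (280, 21, 31, 77), (281, 16, 25, 76), (282, 21, 29, 78)]
276 [  2.1 -29.1] 277 [  2.1 -28.2] 278 [  2.1 -27.3] 279 [  2.1 -26.3] 280 [  2.1 -25.4] 281 [  2.1 -24.5] 282 [  2.1 -23.5] 283 [  2.1 -22.6] 284 [  2.1 -21.6] 273 [  2.1 -31.9] 274 [  2.1 -30.9] 275 [  2.1 -30. ]
```

The cabin's feet read +25.9 and -27.8 mm across the plot, so it is about 1 mm to -y and square, with the walls drawn slightly under size. That is acceptable. Now the hut; I'll use its vent in e0 and j1 to check its lateral offset in the grasp.

```bash
python3 - <<'E'
from meas import *
def vent(fn,z,c0,yaw):
    im,hsv,cal=load(fn); k=cv2.inRange(hsv,(0,0,0),(180,110,95)); m=np.zeros_like(k); m[200:228,304:332]=k[200:228,304:332]
    c=max(cv2.findContours(m,cv2.RETR_EXTERNAL,cv2.CHAIN_APPROX_NONE)[0],key=cv2.contourArea); (x,y),r=cv2.minEnclosingCircle(c)
    P=plane(cal,'wrist',[(x,y)],z)[0,:2]*1000; print(fn,(x,y),r,P,'rel in plot axes',rot2(-(yaw-90))@(P-c0))
vent('e0_wrist',.105,[512.7,70.1],94.7)
vent('f1_wrist',.096,[435.7,-281.0],84.8); vent('j1_wrist',.096,[435.7,-281.0],84.8)
E
```

```text
e0_wrist (317.1502990722656, 213.95399475097656) 7.955511093139648 [511.5015  69.3322] rel in plot axes [-1.2574 -0.667 ]
f1_wrist (318.3947448730469, 211.55262756347656) 6.580621242523193 [ 435.6221 -279.676 ] rel in plot axes [-0.1976  1.3115]
j1_wrist (317.19232177734375, 211.61538696289062) 6.7220587730407715 [ 435.5826 -279.6476] rel in plot axes [-0.2395  1.3362]
```

```bash
python3 - <<'E'
from meas import *
m=np.array([.4357,-.2810])
robot.move_pose([*m,.25],[180,0,84.8])
robot.line_to([*m,.13],vel=.2); print(robot.line_to([*m,.114],vel=.05,guard=6))
robot.set_gripper(0.0); print(robot.observe()['gripper_width'])
robot.line_to([*m,.14],vel=.08); robot.line_to([*m,.27],vel=.2)
p=np.array([.5127,.0697])
robot.move_pose([*p,.27],[180,0,94.7]); robot.pause(.2)
lower(p,.123)
robot.set_gripper(.085); robot.line_to([*p,.25],vel=.2); save('wrist','m0_wrist'); save('side','m0_side')
robot.move_pose([.505,.155,.18],[180,0,94.7]); save('wrist','m1_wrist'); 
robot.line_to([.505,.155,.25],vel=.25)
robot.move_pose([.44,.06,.22],[180,0,184.7]); save('wrist','m2_wrist'); print(robot.observe()['time'])
for n in('m1','m2'):
    im=cv2.imread(f'pics/{n}_wrist.png'); b=(200,150,440,320); cv2.imwrite(f'pics/{n}_crop.png',cv2.resize(im[b[1]:b[3],b[0]:b[2]],None,fx=3.3,fy=3.3,interpolation=cv2.INTER_CUBIC))
E
```

```text
False
0.0412328468379937
contact True z 0.1233 F [-0.6  0.5  5.7] t 60.7
64.7
```

View pics/m1_crop.png

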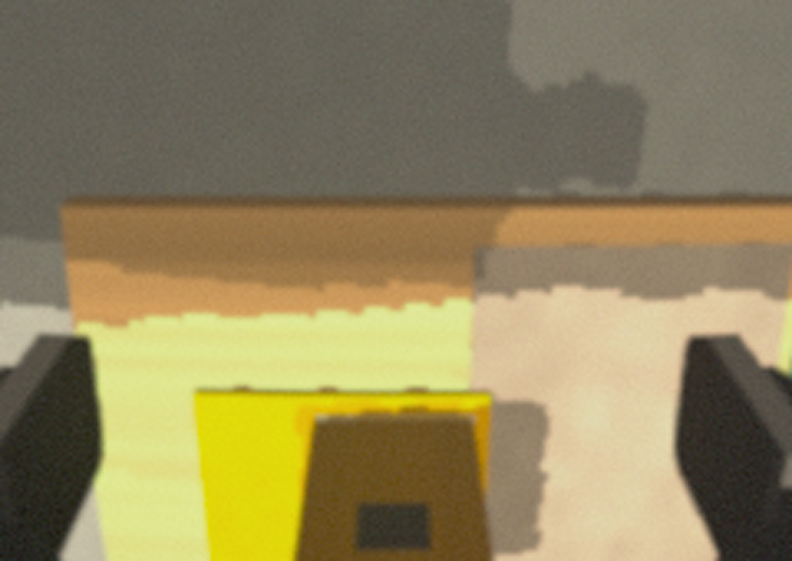

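View pics/m2_crop.png

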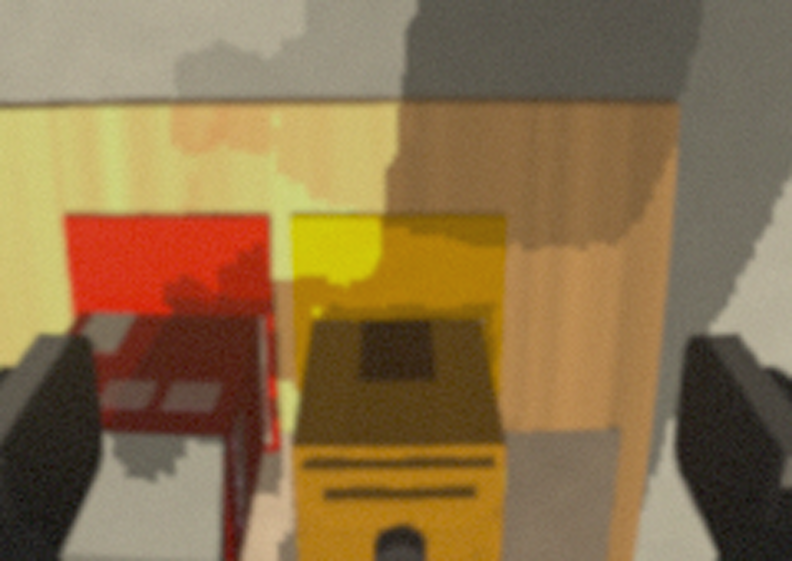

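View pics/m0_side.png

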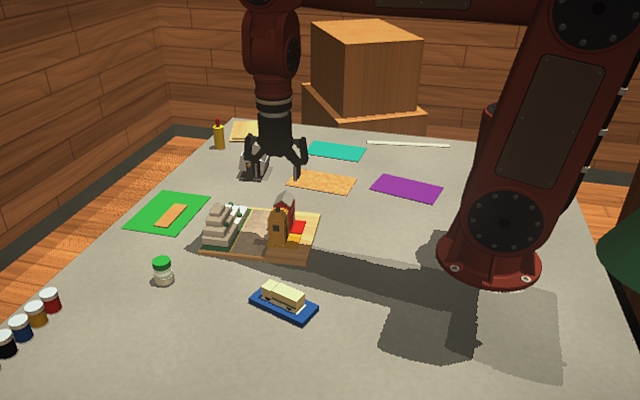

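The hut is square, with only a hairline of white on one side (m1). The cabin's white strip is still visible on its +y side (m2, col ~264). There is time left, so I'll nudge the cabin 1.3 mm towards +y by regrasping it.

```bash
python3 - <<'E'
from meas import *
p=np.array([.5181,.0018]); p2=np.array([.5180,.0031])
robot.move_pose([*p,.25],[180,0,94.8]); robot.line_to([*p,.14],vel=.2); print(robot.line_to([*p,.123],vel=.05,guard=6))
robot.set_gripper(0.0); print(robot.observe()['gripper_width'])
robot.line_to([*p,.135],vel=.05); robot.line_to([*p2,.135],vel=.02); robot.pause(.2)
lower(p2,.123,hold=.008)
robot.set_gripper(.085); robot.line_to([*p2,.25],vel=.15)
robot.move_pose([.53,-.08,.22],[180,0,-85.3]); robot.line_to([.53,-.08,.16],vel=.25); save('wrist','n1_wrist'); robot.line_to([.53,-.08,.25],vel=.25)
robot.move_pose([.44,.04,.26],[180,0,184.7]); save('wrist','n2_wrist'); 
robot.move_pose([.42,-.1,.36],[180,0,184.7]); save('wrist','n3_wrist'); save('scene','n3_scene'); save('side','n3_side'); print(robot.observe()['time'])
for n in('n1','n2'):
    im=cv2.imread(f'pics/{n}_wrist.png'); b=(200,150,440,320); cv2.imwrite(f'pics/{n}_crop.png',cv2.resize(im[b[1]:b[3],b[0]:b[2]],None,fx=3.3,fy=3.3,interpolation=cv2.INTER_CUBIC))
E
```

```text
False
0.04396989518910917
contact True z 0.1229 F [-1.  -0.1  3.4] t 69.1
76.7833
```

View pics/n1_crop.png

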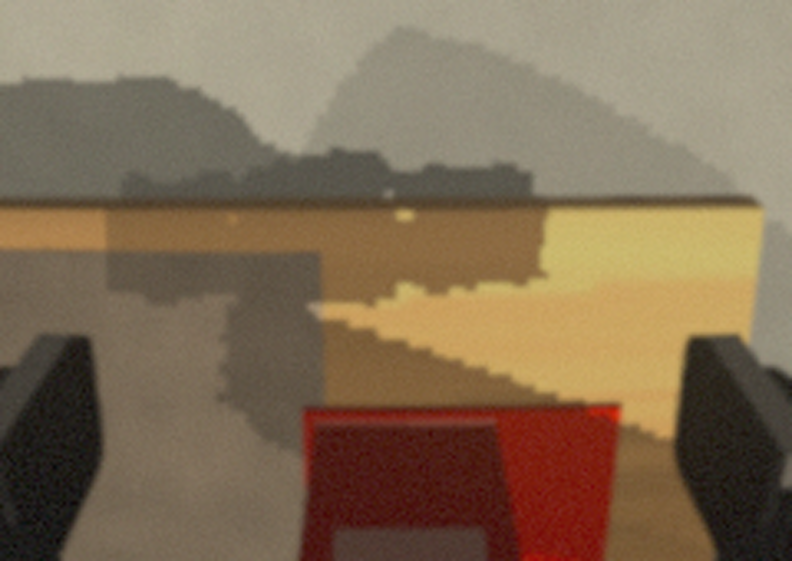

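View pics/n2_crop.png

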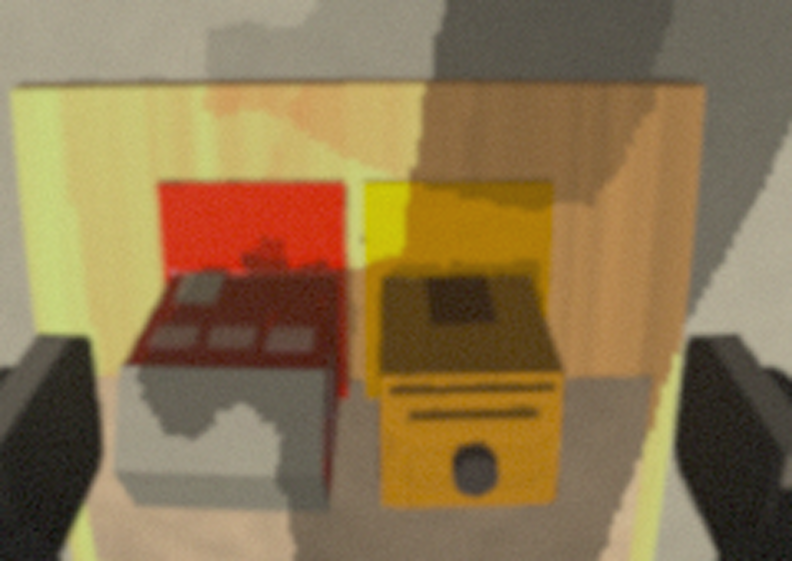

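View pics/n3_side.png

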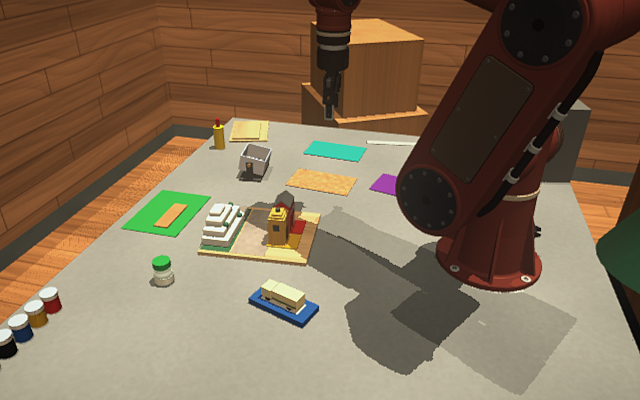

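View pics/n3_scene.png

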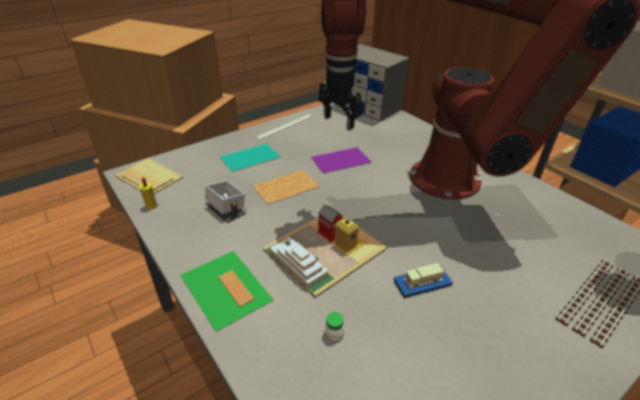

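The cabin is now centred, with only a hairline of white on its -y side (n1, rows ~420). The hut is square, the lorry is on the stand at (284,296) in the side view, and the bin, jar and hill sit where they did at the start. The arm is clear of everything.

```bash
python3 - <<'E'
from plant import robot
robot.job_done(); print(robot.observe()['time'])
E
```

```text
the job is handed in; nothing more can be done
the job is handed in; nothing more can be done
```

The job is handed in, after about 77 s of the 134 s allowed. I moved the cabin and then the hut to the cork mat. While they stood there I set the lorry on the blue stand, then returned the cabin and the hut to their own plots, the way round they first stood.

- **Lorry:** it measured within 0.7 mm and 0.1° of the stand's centre line.
- **Cabin:** after the first placing, one close view put it about 2 mm to -y and others about 0.5–1 mm. I regrasped it and moved it 1.3 mm. The last views show it square, with only a hairline of white on its -y side.
- **Hut:** it is square on its spot, with a hairline of white on its +y side, judged by eye at about 1–1.5 mm.
- **Bystanders:** the hill, bin and jar look unmoved in the last scene and side views.
- **Forces:** each placing stopped on light contact of about 3–6 N. The approach guards never tripped.

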